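Lock the pressure cap on the petal steamer

ROBOT

A 6-joint arm with a two-finger parallel gripper is mounted at the origin on the work surface. World frame = base frame: x ahead of the robot, y to its left, z up, the work surface at z = 0. Lengths are in m, angles in degrees, forces in N, time in s.
With the tool pointing down it reaches from about 0.325 to 1 m from the base axis. Payload 5.1 kg.
Tool frame: the origin (TCP) lies midway between the tips of the shut fingers; the grasp point (between the pads) lies 19 mm behind it; z points along the fingers, y is the line along which they close (so a half turn about z gives the same grasp; the last joint's range is limited). The gripper opens to 85 mm and grips with 20 to 120 N. Pads are 22 mm wide; open, the fingers measure 114 mm over their backs; the gripper's body (76 mm by 85 mm) begins 54 mm behind the grasp point. The pads swing forward as they close: fully open they stand 13 mm farther back than shut.
Start: joints at [71.242, 7.093, 94.555, -0, 78.352, -4.733], TCP at [0.158, 0.631, 0.202] pointing down, gripper open.
Joint ranges: [-149.61, 149.61], [-58.7, 133.49], [1.44, 155.28], [-77.14, 257.14], [18.33, 153.61], [-166.67, 166.67]. Speed limits (degrees/s): [147.25, 147.25, 180, 180, 180, 180].

INTERFACE

Orientations are given as a 3x3 rotation matrix whose columns are the frame's x, y, z axes.
In Python, from workcell import manip, camera, camera_params, hand_in gives the robot as it stands.
- The arm moves only by the tool step_arm, never from a script. Its argument "rows" is a list of rows, each a list of 3 entries, a list of its own where there are three numbers: the shift along the tool's x, y, z in m, then the turn, a rotation vector about the tool's x, y, z in degrees, then the opening, from -1 (shut) to 1 (fully open). In form: [[[x, y, z], [ax, ay, az], gripper], ...]. A call has 1 to 10 rows; each row is the pose to reach, as a shift and turn from the pose commanded when the call began, along the tool's axes at that moment; what a row does not reach only later rows make up. A row lasts 1/12 s, in which the tool goes at most 41.7 mm and 7.16 degrees, less where a joint would pass 70% of its speed; a pose out of reach is approached as far as the arm can. A call with a gripper value outside its range is refused whole. The fingers move at their own pace and stop on an object; "squeeze" is the grip in N (left out, the last holds). Time passes only in rows, so rows that repeat a pose let the fingers close. It gives the time, the measured TCP pose, the force, the opening and the grip force at its end, in the units of the state.
- manip.sense(): the state, without advancing time (a new reading comes with each control period).
- camera(name): name is "scene" or "side" or "wrist"; returns the picture (400x640x3 uint8, blue, green, red); there is no depth.
- camera_params(name): a dict with "mtx" (3x3 intrinsics, pixels), "R" (3x3) and "t" (3): a world point X has camera coordinates R X + t. Camera axes: x right, y down, z forward; pixel columns grow to the right and rows downward; lengths in m; the calibration is good to about 2 mm. The wrist camera is an equidistant fisheye: a pixel r from the principal point sees the ray r / f radians off the axis. A picture is of the moment at which its call begins: read the wrist's pose just before it. camera_params takes no time and is no camera call; for the wrist camera it gives the pose at the moment of the call.
- hand_in(): hands the job in; it is judged then, once.
The state is a dict: "t": time; "joints": joint angles; "qvel": joint speeds; "joint_efforts": joint torques, N m; "tcp_pos": TCP position; "orientation": TCP orientation; "ft_force": force on the tool from outside, world axes, zero at the start; "ft_torque": the same for the moment, N m; "grip_width": finger opening in m; "grip_force": force on a finger pad.
Only numpy, scipy, OpenCV 4.12 (cv2) and the standard library are available. Lean on these libraries where they do the work, as an engineer would, in place of code of your own. Each camera call takes 0.05 s, during which the arm holds its last target. There are 200 camera calls.

TASK

Lift the loose dust lid off the bench steamer's filler neck and set it down gently, knob up, on the cork mat. Then take the red pressure cap out of its wooden rest, push it down into the neck with its cross pin through the two slots until its flange sits on the neck, and turn it a quarter turn clockwise (seen from above) against the spring, as far as it goes. The latch springs back if let go, so finish while still gripping the cap, holding it down and fully turned; do not drop anything, and leave the glue bottle, wire spool and dish where they are.

Things in the scene. Friction and masses are not known exactly. Their poses are not given: they have to be found in the camera images.
- steamer: Fixed round stainless pot, 170 mm diameter; origin under its centre, on the bench, z up. Shoulder 95 mm high, a neck of 76 mm outer diameter on top. x points to the brass spout, which reaches 150 mm from the axis, 98 mm high. The neck's two slots lie along +x and -x; red marks on rim and shoulder show this line.
- neck (a point): Centre of the neck's top, 125 mm above the bench, axes as the steamer. Mouth: a 33 mm square hole in a brass plate (1 to 6 mm below the neck's top) with two slots 17 mm wide along +x and -x, out to 27 mm from the axis. Under the plate the cap's pin can turn clockwise from above, 92 degrees to a stop; the other way is blocked.
- seal_press (a joint): How far the sprung seal plate in the neck is pushed down, m. 0 when free, 11 mm below the neck's top. The cap meets it when its flange is 7 mm above the neck, and presses it to 0.007 when the flange sits on the neck. It pushes back with 3 N at first, 6.5 N with the flange down.
- seal_turn (a joint): Turn of the sprung latch in the neck, rad, clockwise from above; 0 at rest, stop at 1.45. The cap turns freely for about 0.17 rad, then carries it along, so 1.45 means the cap is turned about 1.62. Its spring turns back with 0.08 N m at first, 0.2 N m at the stop; let go, the cap turns back and pops up.
- lid_knob (a point): Centre of the wooden knob of the loose aluminium dust lid, 40 mm above the lid's lower rim, 26 mm above its top face; z up. Knob head 28 mm diameter, from 10 mm below to 14 mm above this point. Lid 88 mm across, 14 mm high without knob, about 160 g; its skirt hangs 10 mm down round the neck with 3 mm of play.
- lid: The same dust lid; origin at the centre of its lower rim, 40 mm below the middle of the knob.
- cap_grip (a point): Centre of the pressure cap's upright red paddle: 56 mm long (along x), 14 mm thick (y), 44 mm tall (z, up); the point is half-way up, 22 mm above the flange's top. Grip it across its thickness. x is also the line of the cross pin; the cap is the same after a half turn. About 140 g.
- cap_seat (a point): Centre of the underside of the cap's red flange (66 mm diameter, 6 mm thick), 28 mm below the middle of the paddle, same axes. Below it a brass stub, 28 mm diameter, 18 mm long, tip tapered, crossed by a steel pin along x, 48 mm long and 10 mm thick, its axis 13 mm below the flange.
- cap: The same pressure cap; origin and axes as for the underside of its flange.
- cradle_top (a point): Centre of the top of the fixed wooden rest, a block 90 x 90 x 24 mm (top 24 mm above the bench) with a slot 54 x 36 mm through it, the long way along x. The cap stands in it upright, flange on the block, pin along the slot.
- mat: Fixed cork mat, 150 x 150 x 4 mm; origin at the centre of its underside, on the bench.
- glue: Yellow glue bottle with red cap, 54 mm diameter, 120 mm high, standing; origin under its base. Leave alone.
- spool: Copper wire spool, 52 mm diameter, 50 mm high; origin under its base. Leave alone.
- dish: Small blue ceramic dish, 72 mm diameter, 26 mm high; origin under its base. Leave alone.
Not all that is in view belongs to the job. Several things have the shape of the mat; the one meant has the colours described above.

How it is judged:
By the outcome, as a careful person would: the job done as asked, in the order asked, and still so for the second after the job is handed in, while the arm keeps its last pose, push and grip.
It also fails if it takes over 61 s, if anything falls off the work surface, if the arm or the gripper's body presses on something with over 40 N, if the wrist force passes 120 N, or if a joint passes its speed limit or range.

## Working session

There is one attempt and no reset: what is moved stays moved. The work goes in short steps, Python scripts to look and compute and a tool call to move; the robot and the scene stay as the last step left them, time stands still between calls to the robot, and variables do not carry over. Pictures are saved under pics/ and viewed, at most 10 in all, crops included, and the job is handed in when it is done.

Besides the shell and the picture viewer there is one more tool, called by a JSON object that holds its "fn" and its "kwargs", one argument or row to a line. step_arm: Moves the arm, as the interface text tells. Its arguments: {"type":"object","properties":{"rows":{"type":"array"},"squeeze":{"type":"number"}},"required":["rows"]}

```bash
mkdir -p pics; ls
python3 - <<'E'
from workcell import *
import cv2,numpy as np
for n in("scene","side","wrist"):
    p=camera_params(n);im=camera(n);cv2.imwrite(f"pics/{n}0.png",im);print(n,p)
print(manip.sense())
E
```

```text
pics
scene {'mtx': array([[515.7620168 ,   0.        , 337.73829593],
       [  0.        , 515.7620168 , 202.83449083],
       [  0.        ,   0.        ,   1.        ]]), 'R': array([[-0.32941507,  0.94409257, -0.01322584],
       [ 0.80533088,  0.27363068, -0.52589773],
       [-0.49287715, -0.18388982, -0.85044497]]), 't': array([ 0.16838572, -0.36132719,  1.91960552])}
side {'mtx': array([[399.14391469,   0.        , 320.6720571 ],
       [  0.        , 399.14391469, 201.38248056],
       [  0.        ,   0.        ,   1.        ]]), 'R': array([[-0.96315363, -0.26894629, -0.00172765],
       [-0.19998912,  0.72046895, -0.66402473],
       [ 0.17983171, -0.63921232, -0.74770861]]), 't': array([0.49994989, 0.18891111, 0.98060117])}
wrist {'mtx': array([[309.70691629,   0.        , 318.84245776],
       [  0.        , 309.70691629, 201.08870991],
       [  0.        ,   0.        ,   1.        ]]), 'R': array([[ 0.24244669,  0.97016347, -0.00156446],
       [ 0.91696714, -0.22862553,  0.32695814],
       [ 0.31684516, -0.08070448, -0.94503753]]), 't': array([-0.64911112, -0.04384434,  0.38148586])}
{'t': 0.15, 'joints': array([ 7.12431887e+01,  7.12649138e+00,  9.46158752e+01, -1.33844060e-03,
        7.83502012e+01, -4.73451081e+00]), 'qvel': array([ 0.0028988 , -0.17484115, -0.23406929, -0.04267932,  0.00599094,
        0.00697306]), 'joint_efforts': array([ 1.68036226e-03, -4.24221289e+01, -3.66017175e+01,  9.62822782e-07,
        4.61238451e-03, -1.16423500e-06]), 'tcp_pos': array([0.15738518, 0.63013063, 0.20112   ]), 'orientation': array([[-9.70202613e-01,  2.42294537e-01, -4.97839338e-04],
       [ 2.42295023e-01,  9.70201401e-01, -1.53716652e-03],
       [ 1.10557374e-04, -1.61198697e-03, -9.99998695e-01]]), 'ft_force': array([ 0.13563875, -0.12573664,  0.07978213]), 'ft_torque': array([-0.05291525,  0.01513174, -0.02634059]), 'grip_force': 0.0, 'grip_width': 0.08557796604319522}
```

View pics/scene0.png

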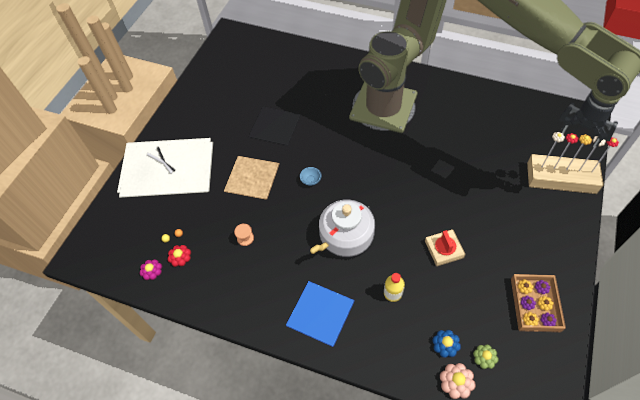

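View pics/side0.png

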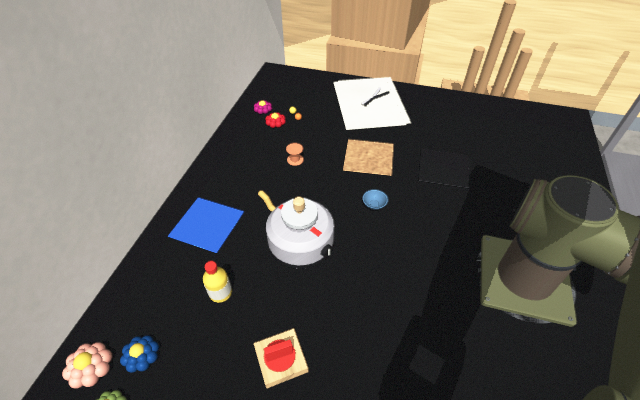

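The scene view shows the pot at (347,228), knob (347,209), spout tip (314,250), cork mat (252,177) and cap in its rest (445,245). The side view has the knob at (299,204), mat at (369,157) and cap at (280,353).

```bash
cat > h.py <<'E'
import cv2,numpy as np
from workcell import *
def ray(p,uv,fish=False):
    K=p["mtx"];x=(uv[0]-K[0,2])/K[0,0];y=(uv[1]-K[1,2])/K[1,1]
    if fish:
        r=np.hypot(x,y);s=np.sin(r)/r if r>1e-9 else 1;d=np.array([x*s,y*s,np.cos(r)])
    else: d=np.array([x,y,1.])
    return -p["R"].T@p["t"],p["R"].T@(d/np.linalg.norm(d))
def plane(p,uv,z,fish=False):
    o,d=ray(p,uv,fish);return o+d*(z-o[2])/d[2]
def tri(a,b):
    (o1,d1),(o2,d2)=a,b
    s=np.linalg.lstsq(np.stack([d1,-d2],1),o2-o1,rcond=None)[0]
    P,Q=o1+d1*s[0],o2+d2*s[1];return (P+Q)/2,np.linalg.norm(P-Q)
def proj(p,X,fish=False):
    c=p["R"]@np.asarray(X)+p["t"];K=p["mtx"]
    if fish:
        r=np.hypot(*c[:2]);c=np.array([*(c[:2]/r*np.arctan2(r,c[2])),1])
    return (K@(c/c[2]))[:2]
def blobs(im,lo,hi,roi=None,amin=15):
    m=cv2.inRange(cv2.cvtColor(im,cv2.COLOR_BGR2HSV),np.array(lo),np.array(hi))
    if lo[0]==0 and hi[0]<=10: m|=cv2.inRange(cv2.cvtColor(im,cv2.COLOR_BGR2HSV),np.array([172,*lo[1:]]),np.array([180,*hi[1:]]))
    if roi is not None:
        k=np.zeros_like(m);x0,y0,x1,y1=roi;k[y0:y1,x0:x1]=255;m&=k
    n,l,s,c=cv2.connectedComponentsWithStats(m)
    return [(c[i],s[i],(l==i).astype(np.uint8)) for i in range(1,n) if s[i,4]>=amin]
E
python3 - <<'E'
from h import *
np.set_printoptions(precision=4,suppress=True)
im={n:cv2.imread(f"pics/{n}0.png") for n in("scene","side")};P={n:camera_params(n) for n in im}
R={"scene":dict(mat=(215,145,285,205),cap=(420,220,470,270),pot=(300,195,380,260)),"side":dict(mat=(335,130,405,180),cap=(245,325,310,390),pot=(250,185,340,270))}
for n in im:
    b=max(blobs(im[n],(5,60,60),(25,255,255),R[n]["mat"]),key=lambda b:b[1][4])
    r=cv2.minAreaRect(cv2.findNonZero(b[2]))
    print(n,"mat",plane(P[n],b[0],.004),[plane(P[n],q,.004)[:2] for q in cv2.approxPolyDP(cv2.convexHull(cv2.findNonZero(b[2])),5,True)[:,0]])
    for k in("cap","pot"):
        for lo,hi,c in(((0,150,60),(6,255,255),"red"),((8,60,60),(32,255,255),"tan")):
            for b in blobs(im[n],lo,hi,R[n][k],6): print(n,k,c,b[0],b[1])
for nm,a,b in(("knob",(347,209),(299,204)),("spouttip",(313,251),(262,193))):
    print(nm,tri(ray(P["scene"],a),ray(P["side"],b)))
for n in im:
    c=np.array([im[n][y0:y1,x0:x1] for x0,y0,x1,y1 in [(290,185,390,265) if n=="scene" else (245,180,345,270)]][0])
    cv2.imwrite(f"pics/c_{n}.png",cv2.resize(c,None,fx=4,fy=4,interpolation=cv2.INTER_CUBIC))
a=cv2.imread("pics/c_scene.png");b=cv2.imread("pics/c_side.png");h=min(a.shape[0],b.shape[0])
cv2.imwrite("pics/c.png",np.hstack([a[:h],b[:h]]))
E
```

```text
scene mat [ 0.4552 -0.3293  0.004 ] [array([ 0.3701, -0.2642]), array([ 0.5199, -0.2482]), array([ 0.536 , -0.3941]), array([ 0.3893, -0.415 ])]
scene cap red [445.129  244.2082] [435 230  21  25 341]
scene cap tan [444.4189 248.9614] [425 229  41  38 647]
scene pot red [360.75  207.375] [360 206   3   4   8]
scene pot red [333.4483 230.9655] [330 228   8   7  29]
scene pot tan [346.4    209.7333] [343 205   8  11  75]
scene pot tan [318.6774 247.4516] [310 242  19  12 124]
side mat [ 0.4519 -0.3295  0.004 ] [array([ 0.3876, -0.4125]), array([ 0.3713, -0.2669]), array([ 0.5172, -0.2492]), array([ 0.5358, -0.398 ])]
side cap red [279.2352 354.9803] [264 340  32  32 812]
side cap tan [281.038  359.1396] [ 253  328   56   61 1368]
side pot red [280.5   206.375] [279 205   4   4   8]
side pot red [315.5 231. ] [311 227  10   9  48]
side pot tan [266.3452 199.9286] [258 190  18  22 168]
side pot tan [298.6759 203.8276] [293 196  12  17 145]
knob (array([0.5582, 0.0472, 0.1583]), np.float64(0.00010510004739905722))
spouttip (array([ 0.6852, -0.0162,  0.0906]), np.float64(0.005650252620811786))
```

View pics/c.png

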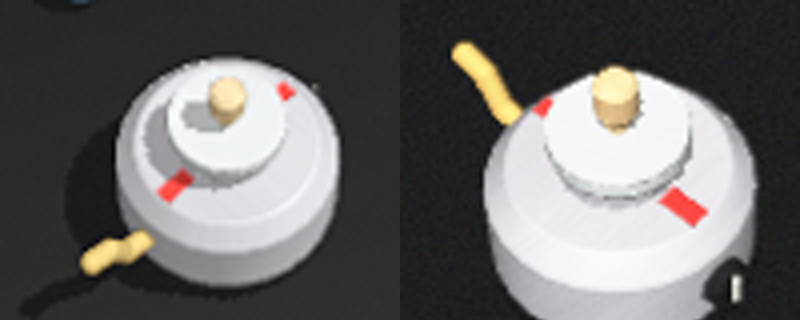

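{"fn": "step_arm", "kwargs": {
  "rows": [
    [[0, 0, -0.04], [0, 0, 0], 1],
    [[0, 0, -0.08], [0, 0, 0], 1],
    [[-0.53, -0.469, -0.08], [0, 0, 12], 1],
    [[-0.53, -0.469, -0.08], [0, 0, 12], 1],
    [[-0.53, -0.469, -0.08], [0, 0, 12], 1],
    [[-0.53, -0.469, -0.08], [0, 0, 12], 1],
    [[-0.53, -0.469, -0.08], [0, 0, 12], 1],
    [[-0.53, -0.469, -0.08], [0, 0, 12], 1],
    [[-0.53, -0.469, -0.08], [0, 0, 12], 1],
    [[-0.53, -0.469, -0.08], [0, 0, 12], 1]
  ]
}}

```text
t: 0.98
tcp_pos: [0.3467, 0.3539, 0.2819]
orientation: [[-0.899, 0.438, 0.0], [0.438, 0.899, -0.0], [-0.0, 0.0, -1.0]]
ft_force: [0.9, 0.2, 0.0]
grip_width: 0.085
grip_force: 0.0
```

Run:
```python
from h import *
np.set_printoptions(precision=4,suppress=True)
S,D=camera_params("scene"),camera_params("side")
print("cap",plane(S,(445.1,244.2),.04),plane(D,(279.2,355),.04))
print("mark-",plane(D,(315.5,231),.095),plane(S,(360.75,207.4),.095),"mark+",plane(S,(333.4,231),.095),plane(D,(280.5,206.4),.095))
p=camera_params("wrist");s=manip.sense();print(s["tcp_pos"],s["orientation"],-p["R"].T@p["t"],p["R"][2])
cv2.imwrite("pics/w1.png",camera("wrist"))
```

```text
cap [0.5131 0.3471 0.04  ] [0.5088 0.3523 0.04  ]
mark- [0.5132 0.0666 0.095 ] [0.5032 0.0731 0.095 ] mark+ [0.6076 0.0213 0.095 ] [0.6204 0.0152 0.095 ]
[0.3467 0.3539 0.2819] [[-0.8988  0.4384  0.0001]
 [ 0.4384  0.8988 -0.    ]
 [-0.0001  0.     -1.    ]] [0.2719 0.3906 0.4547] [ 0.2942 -0.143  -0.945 ]
```

View pics/w1.png

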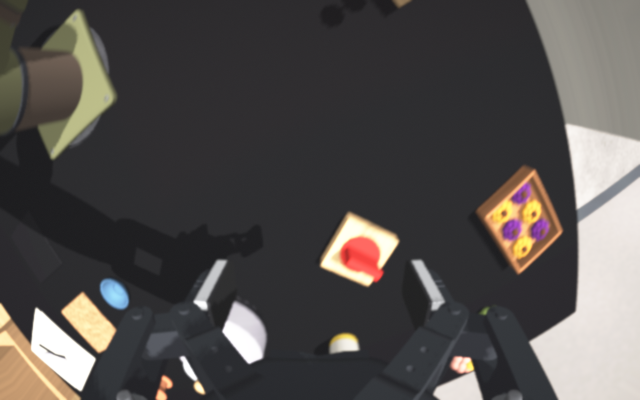

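The wrist view shows the cap in its rest at (360,257) with the paddle slanting; the pot is partly hidden behind the left finger. The cap is at about (0.51,0.35), and the slot line is at about -26°, agreeing between marks and spout. I'll carry on to the knob.

{"fn": "step_arm", "kwargs": {
  "rows": [
    [[-0.325, -0.184, 0], [0, 0, 0], 1],
    [[-0.325, -0.184, 0], [0, 0, 0], 1],
    [[-0.325, -0.184, 0], [0, 0, 0], 1],
    [[-0.325, -0.184, 0], [0, 0, 0], 1],
    [[-0.325, -0.184, 0], [0, 0, 0], 1],
    [[-0.325, -0.184, 0], [0, 0, 0], 1],
    [[-0.325, -0.184, 0], [0, 0, 0], 1],
    [[-0.325, -0.184, 0], [0, 0, 0], 1],
    [[-0.325, -0.184, 0.05], [0, 0, 0], 1],
    [[-0.325, -0.184, 0.05], [0, 0, 0], 1]
  ]
}}

```text
t: 1.87
tcp_pos: [0.5586, 0.0448, 0.2304]
orientation: [[-0.897, 0.442, -0.0], [0.442, 0.897, -0.001], [0.0, -0.001, -1.0]]
ft_force: [-0.8, 0.3, -2.0]
grip_width: 0.0855
grip_force: 0.0
```

{"fn": "step_arm", "kwargs": {
  "rows": [
    [[0, 0, 0.005], [0, 0, 0], 1],
    [[0, 0, 0.005], [0, 0, 0], 1],
    [[0, 0, 0.005], [0, 0, 0], 1]
  ]
}}

```text
t: 2.12
tcp_pos: [0.5573, 0.0484, 0.2273]
orientation: [[-0.899, 0.438, -0.0], [0.438, 0.899, 0.0], [0.0, 0.0, -1.0]]
ft_force: [-0.5, 0.3, 0.2]
grip_width: 0.0854
grip_force: 0.0
```

Run:
```python
from h import *
np.set_printoptions(precision=4,suppress=True)
p=camera_params("wrist");im=camera("wrist");s=manip.sense();print(s["tcp_pos"],s["orientation"][:,1])
print("expected knob",proj(p,(.559,.046,.155),1))
for b in blobs(im,(8,60,80),(28,255,255),(180,120,460,330),40):
    print(b[0],b[1],plane(p,b[0],.160,1))
for b in blobs(im,(0,150,80),(6,255,255),(100,100,540,330),15):
    print("red",b[0],b[1],plane(p,b[0],.095,1))
cv2.imwrite("pics/w2.png",im)
```

```text
[0.5577 0.0487 0.2284] [0.4378 0.8991 0.0009]
expected knob [316.7672 202.3076]
[316.1526 205.648 ] [300 188  33  36 963] [0.5598 0.0451 0.16  ]
[317.4369 275.9875] [310 251  16  52 721] [0.6218 0.0158 0.16  ]
[183.4359 295.8077] [180 291   9  12  78] [ 0.5888 -0.1216  0.16  ]
red [317.5 133. ] [312 121  12  25 300] [0.5132 0.0689 0.095 ]
red [517.4868 227.2902] [506 215  23  25 417] [0.7188 0.2488 0.095 ]
red [317.  242.5] [312 240  11   6  66] [0.6199 0.016  0.095 ]
```

View pics/w2.png

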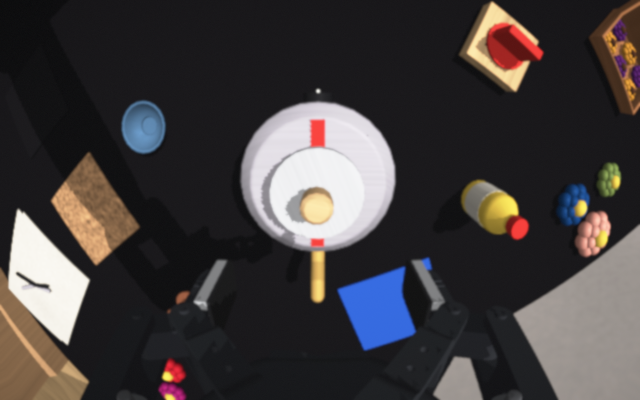

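The wrist view shows the knob at (316,206) between the fingers; the two red marks and the spout lie on image column 317, so tool x lines up with the slots (-26°). Next I'll descend and grip the knob.

{"fn": "step_arm", "kwargs": {
  "rows": [
    [[-0.003, -0.002, 0.03], [0, 0, 0], 1],
    [[-0.003, -0.002, 0.055], [0, 0, 0], 1],
    [[-0.003, -0.002, 0.075], [0, 0, 0], 1],
    [[-0.003, -0.002, 0.09], [0, 0, 0], 1],
    [[-0.003, -0.002, 0.09], [0, 0, 0], 1],
    [[-0.003, -0.002, 0.09], [0, 0, 0], -0.6],
    [[-0.003, -0.002, 0.09], [0, 0, 0], -1],
    [[-0.003, -0.002, 0.09], [0, 0, 0], -1],
    [[-0.003, -0.002, 0.09], [0, 0, 0], -1],
    [[-0.003, -0.002, 0.09], [0, 0, 0], -1]
  ],
  "squeeze": 40
}}

```text
t: 3.0
tcp_pos: [0.5601, 0.0448, 0.1386]
orientation: [[-0.899, 0.439, 0.002], [0.439, 0.899, -0.0], [-0.002, 0.001, -1.0]]
ft_force: [-0.0, -0.3, 0.5]
grip_width: 0.0256
grip_force: 0.0
```

{"fn": "step_arm", "kwargs": {
  "rows": [
    [[0, 0, 0], [0, 0, 0], -1],
    [[0, 0, 0], [0, 0, 0], -1],
    [[0, 0, 0], [0, 0, 0], -1],
    [[0, 0, 0], [0, 0, 0], -1]
  ]
}}

```text
t: 3.33
tcp_pos: [0.561, 0.0445, 0.1399]
orientation: [[-0.899, 0.439, 0.004], [0.439, 0.899, -0.0], [-0.004, 0.002, -1.0]]
ft_force: [-0.3, -0.4, 6.9]
grip_width: -0.0004
grip_force: 3.6
```

Run:
```python
from h import *
a=camera("wrist")[100:360,180:460];b=camera("side")[150:290,210:360];c=camera("scene")[160:280,280:420]
f=lambda i:cv2.resize(i,(266,266))
cv2.imwrite("pics/m3.png",np.hstack([f(a),f(b),f(c)]));cv2.imwrite("pics/w3.png",a);print(manip.sense())
```

```text
{'t': 3.4833, 'joints': array([-9.23232716e-01, -1.34197399e+00,  1.09458061e+02, -1.83453316e-02,
        7.16419903e+01, -6.48793398e+01]), 'qvel': array([-0.0821142 , -0.03642358, -0.0344969 ,  0.07949605, -0.06898001,
       -0.01602657]), 'joint_efforts': array([ 2.43193042e-01, -3.01367390e+01, -3.14080274e+01,  1.22391433e-01,
       -1.79646215e-01, -2.98055716e-05]), 'tcp_pos': array([0.56100458, 0.04447385, 0.13984114]), 'orientation': array([[-8.98493614e-01,  4.38966335e-01,  4.21689696e-03],
       [ 4.38968798e-01,  8.98502229e-01, -3.71885312e-04],
       [-3.95213645e-03,  1.51694961e-03, -9.99991040e-01]]), 'ft_force': array([-0.32389566, -0.14053182,  7.26034622]), 'ft_torque': array([-0.07905935,  0.15672633, -0.01653835]), 'grip_force': 3.5933956582448445, 'grip_width': -9.867433645222422e-05}
```

View pics/m3.png

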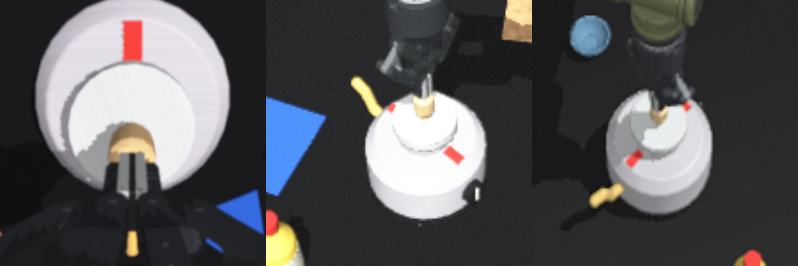

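The fingers shut over or beside the knob without holding it. I'll compare the projected TCP with the seen fingertips.

Run:
```python
from h import *
np.set_printoptions(precision=4,suppress=True)
s=manip.sense();T=s["tcp_pos"];z=s["orientation"][:,2]
out=[]
for n,(x0,y0,x1,y1) in dict(wrist=(260,160,380,280),side=(255,160,345,250),scene=(305,170,395,260)).items():
    p=camera_params(n);im=camera(n);k=266/(x1-x0)
    c=cv2.resize(im[y0:y1,x0:x1],(266,266),interpolation=cv2.INTER_CUBIC)
    for X,col in((T,(0,255,0)),(T-.019*z,(255,0,0)),((.5598,.0451,.155),(0,0,255))):
        u=proj(p,X,n=="wrist");cv2.circle(c,tuple(int(v) for v in (u-(x0,y0))*k),3,col,-1);print(n,u)
    out.append(c)
cv2.imwrite("pics/m4.png",np.hstack(out))
```

```text
wrist [318.3936 236.9253]
wrist [318.3646 251.528 ]
wrist [318.4687 246.358 ]
side [298.5428 208.0736]
side [298.224  202.7945]
side [298.672 204.164]
scene [345.8083 212.7328]
scene [345.82   209.3817]
scene [346.145 209.806]
```

View pics/m4.png

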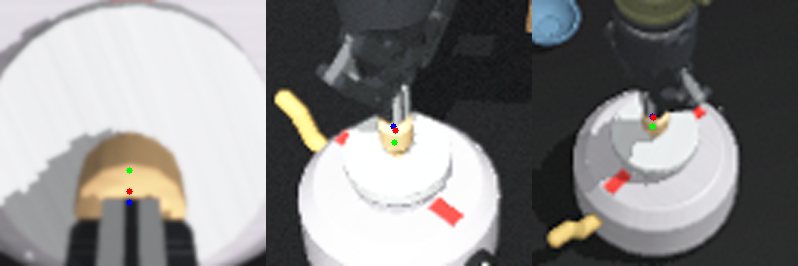

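The fingertips (wrist row ≈249, against 237 predicted) sit on top of the knob at z≈0.169, while the reported TCP is 0.140. So the real tips are about 30 mm behind the reported TCP. I'll reopen and descend by feel.

{"fn": "step_arm", "kwargs": {
  "rows": [
    [[0, 0, -0.006], [0, 0, 0], 0.4],
    [[0, 0, -0.006], [0, 0, 0], 0.4],
    [[0, 0, -0.006], [0, 0, 0], 0.4],
    [[0, 0, -0.006], [0, 0, 0], 0.4],
    [[0, 0, -0.006], [0, 0, 0], 0.4],
    [[0, 0, -0.006], [0, 0, 0], 0.4]
  ]
}}

```text
t: 4.13
tcp_pos: [0.559, 0.0448, 0.1426]
orientation: [[-0.899, 0.439, -0.001], [0.439, 0.899, 0.0], [0.001, -0.0, -1.0]]
ft_force: [-0.3, 0.9, 0.3]
grip_width: 0.06
grip_force: 0.0
```

Run:
```python
from h import *
np.set_printoptions(precision=4,suppress=True)
s=manip.sense();print(s["tcp_pos"],s["ft_force"],s["grip_width"])
p=camera_params("wrist");im=camera("wrist");cv2.imwrite("pics/w5.png",im)
R,T=s["orientation"],s["tcp_pos"];w=s["grip_width"]/2
c=cv2.resize(im[170:340,200:440],None,fx=2.5,fy=2.5)
for d,col in((0,(0,255,0)),(.015,(0,255,255)),(.03,(0,0,255)),(.045,(255,0,255))):
  for sg in(-1,1):
    u=proj(p,T+R@np.array([.011,sg*w,-d]),1);print(d,u)
    cv2.circle(c,tuple(int(v) for v in (u-(200,170))*2.5),3,col,-1)
cv2.imwrite("pics/w5c.png",c)
```

```text
[0.559  0.0448 0.1426] [-0.3379  0.8809  0.2809] 0.05997974524811613
0 [269.2324 220.3983]
0 [367.6172 220.3788]
0.015 [265.3437 230.5936]
0.015 [371.4642 230.575 ]
0.03 [260.8521 242.4853]
0.03 [375.9085 242.4687]
0.045 [255.6259 256.4835]
0.045 [381.0808 256.4706]
```

View pics/w5c.png

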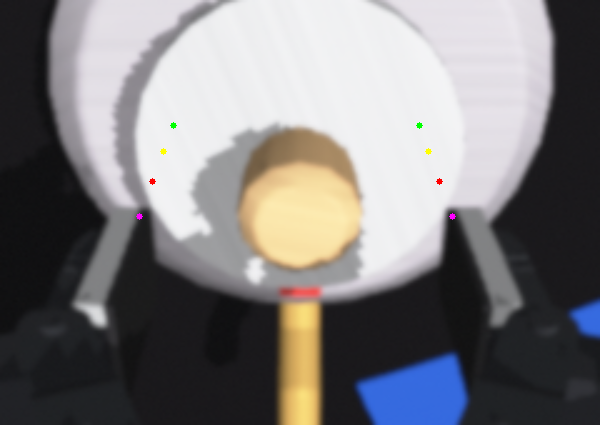

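The wrist view shows the knob centred between the fingers, with the tips about 42 mm behind the reported TCP at this opening. That confirms a tip offset of about 30 mm when shut, so I'll go 35 mm lower.

{"fn": "step_arm", "kwargs": {
  "rows": [
    [[0, 0, 0.01], [0, 0, 0], 0.4],
    [[0, 0, 0.02], [0, 0, 0], 0.4],
    [[0, 0, 0.03], [0, 0, 0], 0.4],
    [[0, 0, 0.034], [0, 0, 0], 0.4],
    [[0, 0, 0.034], [0, 0, 0], 0.4]
  ]
}}

```text
t: 4.6
tcp_pos: [0.5577, 0.0448, 0.1065]
orientation: [[-0.899, 0.439, -0.004], [0.439, 0.899, 0.0], [0.004, -0.002, -1.0]]
ft_force: [-0.1, 0.3, -0.0]
grip_width: 0.0601
grip_force: 0.0
```

{"fn": "step_arm", "kwargs": {
  "rows": [
    [[0, 0, 0], [0, 0, 0], -1],
    [[0, 0, 0], [0, 0, 0], -1],
    [[0, 0, 0], [0, 0, 0], -1],
    [[0, 0, 0], [0, 0, 0], -1],
    [[0, 0, 0], [0, 0, 0], -1],
    [[0, 0, 0], [0, 0, 0], -1]
  ],
  "squeeze": 40
}}

```text
t: 5.1
tcp_pos: [0.5599, 0.0447, 0.1099]
orientation: [[-0.899, 0.439, 0.001], [0.439, 0.899, 0.0], [-0.001, 0.001, -1.0]]
ft_force: [1.1, 0.2, 1.8]
grip_width: 0.0265
grip_force: 39.7
```

Gripped. Next: lift, carry to the mat.

{"fn": "step_arm", "kwargs": {
  "rows": [
    [[0, 0, -0.01], [0, 0, 0], -1],
    [[0, 0, -0.025], [0, 0, 0], -1],
    [[0, 0, -0.045], [0, 0, 0], -1],
    [[0, 0, -0.06], [0, 0, 0], -1],
    [[-0.004, -0.02, -0.06], [0, 0, 0], -1],
    [[-0.009, -0.05, -0.06], [0, 0, 0], -1],
    [[-0.015, -0.085, -0.06], [0, 0, 0], -1],
    [[-0.022, -0.12, -0.06], [0, 0, 0], -1],
    [[-0.028, -0.155, -0.06], [0, 0, 0], -1],
    [[-0.035, -0.19, -0.06], [0, 0, 0], -1]
  ]
}}

```text
t: 5.93
tcp_pos: [0.5063, -0.1425, 0.1693]
orientation: [[-0.899, 0.438, -0.0], [0.438, 0.899, 0.0], [0.0, -0.0, -1.0]]
ft_force: [1.0, -0.0, -2.7]
grip_width: 0.0266
grip_force: 39.7
```

{"fn": "step_arm", "kwargs": {
  "rows": [
    [[-0.007, -0.035, 0], [0, 0, 0], -1],
    [[-0.013, -0.07, 0], [0, 0, 0], -1],
    [[-0.019, -0.105, 0], [0, 0, 0], -1],
    [[-0.025, -0.14, 0], [0, 0, 0], -1],
    [[-0.031, -0.17, 0], [0, 0, 0], -1],
    [[-0.035, -0.19, 0], [0, 0, 0], -1],
    [[-0.035, -0.195, 0.01], [0, 0, 0], -1],
    [[-0.035, -0.195, 0.03], [0, 0, 0], -1],
    [[-0.035, -0.195, 0.05], [0, 0, 0], -1],
    [[-0.035, -0.195, 0.05], [0, 0, 0], -1]
  ]
}}

```text
t: 6.77
tcp_pos: [0.4505, -0.329, 0.1137]
orientation: [[-0.899, 0.439, -0.007], [0.439, 0.899, 0.007], [0.009, 0.003, -1.0]]
ft_force: [-0.3, 1.0, -2.9]
grip_width: 0.026
grip_force: 39.7
```

Run:
```python
from h import *
np.set_printoptions(precision=4,suppress=True)
s=manip.sense();print(s["t"],s["tcp_pos"],s["ft_force"],s["grip_width"],s["joints"])
a=camera("scene");b=camera("side");cv2.imwrite("pics/s6.png",np.hstack([cv2.resize(a[110:260,200:370],(400,353)),cv2.resize(b[90:240,290:460],(400,353))]))
# neck: find mouth centre from wrist? later
```

```text
6.7667 [ 0.4505 -0.329   0.1137] [-0.2907  0.9909 -2.9428] 0.02601622457201345 [ -41.6631    0.0093  110.7766    0.0209   69.7814 -105.6391]
```

View pics/s6.png

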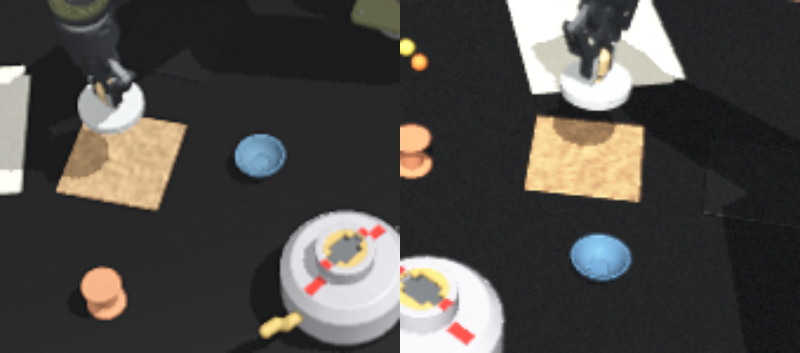

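The lid is held level over the mat in both views. Now I'll lower it.

{"fn": "step_arm", "kwargs": {
  "rows": [
    [[0.003, 0, 0.02], [0, 0, 0], -1],
    [[0.003, 0, 0.05], [0, 0, 0], -1],
    [[0.003, 0, 0.075], [0, 0, 0], -1],
    [[0.003, 0, 0.095], [0, 0, 0], -1],
    [[0.003, 0, 0.105], [0, 0, 0], -1],
    [[0.003, 0, 0.108], [0, 0, 0], -1],
    [[0.003, 0, 0.108], [0, 0, 0], -1]
  ]
}}

```text
t: 7.45
tcp_pos: [0.4511, -0.3307, 0.0117]
orientation: [[-0.899, 0.438, 0.0], [0.438, 0.899, -0.0], [-0.0, -0.0, -1.0]]
ft_force: [-0.2, 0.4, -2.1]
grip_width: 0.0264
grip_force: 39.8
```

{"fn": "step_arm", "kwargs": {
  "rows": [
    [[0, 0, 0.002], [0, 0, 0], -1],
    [[0, 0, 0.004], [0, 0, 0], -1],
    [[0, 0, 0.004], [0, 0, 0], -1]
  ]
}}

```text
t: 7.7
tcp_pos: [0.4514, -0.3312, 0.0083]
orientation: [[-0.899, 0.439, 0.002], [0.439, 0.899, -0.001], [-0.002, -0.001, -1.0]]
ft_force: [-0.2, -0.3, -1.6]
grip_width: 0.0263
grip_force: 39.8
```

{"fn": "step_arm", "kwargs": {
  "rows": [
    [[0, 0, 0.002], [0, 0, 0], -1],
    [[0, 0, 0.004], [0, 0, 0], -1],
    [[0, 0, 0.006], [0, 0, 0], -1],
    [[0, 0, 0.006], [0, 0, 0], -1]
  ]
}}

```text
t: 8.03
tcp_pos: [0.4503, -0.3304, 0.0006]
orientation: [[-0.899, 0.439, -0.001], [0.439, 0.899, 0.001], [0.001, 0.0, -1.0]]
ft_force: [0.1, 0.5, -1.6]
grip_width: 0.0268
grip_force: 39.8
```

{"fn": "step_arm", "kwargs": {
  "rows": [
    [[0, 0, 0.001], [0, 0, 0], -1],
    [[0, 0, 0.002], [0, 0, 0], -1],
    [[0, 0, 0.002], [0, 0, 0], -1]
  ]
}}

```text
t: 8.28
tcp_pos: [0.4506, -0.3306, -0.001]
orientation: [[-0.899, 0.439, -0.0], [0.439, 0.899, 0.0], [0.0, -0.0, -1.0]]
ft_force: [-0.4, 0.4, -0.9]
grip_width: 0.0265
grip_force: 39.8
```

{"fn": "step_arm", "kwargs": {
  "rows": [
    [[0, 0, 0.001], [0, 0, 0], -1],
    [[0, 0, 0.002], [0, 0, 0], -1],
    [[0, 0, 0.002], [0, 0, 0], -1]
  ]
}}

```text
t: 8.53
tcp_pos: [0.4506, -0.3307, -0.0012]
orientation: [[-0.899, 0.439, -0.001], [0.439, 0.899, 0.001], [0.001, 0.0, -1.0]]
ft_force: [-5.2, 4.6, 8.9]
grip_width: 0.0268
grip_force: 40.8
```

Contact made. Release and retreat upward, and estimate the rest's orientation from the earlier wrist picture.

{"fn": "step_arm", "kwargs": {
  "rows": [
    [[0, 0, -0.002], [0, 0, 0], -0.2],
    [[0, 0, -0.002], [0, 0, 0], 0.4],
    [[0, 0, -0.002], [0, 0, 0], 0.4],
    [[0, 0, -0.002], [0, 0, 0], 0.4],
    [[0, 0, -0.02], [0, 0, 0], 0.4],
    [[0, 0, -0.05], [0, 0, 0], 0.4],
    [[0, 0, -0.09], [0, 0, 0], 0.4],
    [[0, 0, -0.13], [0, 0, 0], 1],
    [[0, 0, -0.17], [0, 0, 0], 1],
    [[0, 0, -0.2], [0, 0, 0], 1]
  ]
}}

```text
t: 9.37
tcp_pos: [0.4513, -0.3312, 0.201]
orientation: [[-0.899, 0.439, 0.003], [0.439, 0.899, -0.003], [-0.004, -0.001, -1.0]]
ft_force: [0.9, -0.2, 0.8]
grip_width: 0.0851
grip_force: 0.0
```

Run:
```python
from h import *
np.set_printoptions(precision=4,suppress=True)
s=manip.sense();print(s["tcp_pos"],s["ft_force"],s["joints"])
D,S=camera_params("side"),camera_params("scene")
z=np.array([.2942,-.143,-.945]);x=np.array([.4384,.8988,0]);y=np.cross(z,x)
R=np.array([x,y,z]);C=np.array([.2719,.3906,.4547]);W=dict(mtx=camera_params("wrist")["mtx"],R=R,t=-R@C)
w=cv2.imread("pics/w1.png")
for n,im,p,roi,f in(("w",w,W,(310,200,410,300),1),("side",cv2.imread("pics/side0.png"),D,(240,320,320,395),0),("scene",cv2.imread("pics/scene0.png"),S,(415,220,475,275),0)):
    m=sum(b[2] for b in blobs(im,(8,50,110),(28,255,255),roi,30))|sum(b[2] for b in blobs(im,(0,120,60),(7,255,255),roi,20))
    r=cv2.minAreaRect(cv2.findNonZero(m));q=cv2.boxPoints(r)
    P=np.array([plane(p,c,.024,f)[:2] for c in q]);print(n,P.mean(0),P)
```

```text
[ 0.4513 -0.3312  0.201 ] [ 0.9484 -0.2284  0.7727] [ -41.7688   -4.4302  106.392     0.0015   77.8138 -105.7456]
w [0.5125 0.3453] [[0.5033 0.2743]
 [0.4336 0.3541]
 [0.5159 0.4162]
 [0.5975 0.3367]]
side [0.5096 0.3506] [[0.5809 0.3423]
 [0.5022 0.2819]
 [0.4401 0.362 ]
 [0.515  0.4161]]
scene [0.5127 0.3484] [[0.5045 0.2801]
 [0.4318 0.3525]
 [0.5228 0.4158]
 [0.5918 0.345 ]]
```

{"fn": "step_arm", "kwargs": {
  "rows": [
    [[0.067, 0.386, -0.03], [0, 0, 0], 1],
    [[0.067, 0.386, -0.03], [0, 0, 0], 1],
    [[0.067, 0.386, -0.03], [0, 0, 0], 1],
    [[0.067, 0.386, -0.03], [0, 0, 0], 1],
    [[0.067, 0.386, -0.03], [0, 0, 0], 1],
    [[0.067, 0.386, -0.03], [0, 0, 0], 1],
    [[0.067, 0.386, -0.03], [0, 0, 0], 1],
    [[0.067, 0.386, -0.03], [0, 0, 0], 1],
    [[0.067, 0.386, -0.03], [0, 0, 0], 1],
    [[0.067, 0.386, -0.03], [0, 0, 0], 1]
  ]
}}

```text
t: 10.2
tcp_pos: [0.5604, 0.0499, 0.2275]
orientation: [[-0.9, 0.436, 0.001], [0.436, 0.9, 0.001], [-0.0, 0.002, -1.0]]
ft_force: [-0.8, -0.6, 0.3]
grip_width: 0.0855
grip_force: 0.0
```

{"fn": "step_arm", "kwargs": {
  "rows": [
    [[0, 0, 0], [0, 0, 0], 1],
    [[0, 0, 0], [0, 0, 0], 1],
    [[0, 0, 0], [0, 0, 0], 1],
    [[0, 0, 0], [0, 0, 0], 1]
  ]
}}

```text
t: 10.53
tcp_pos: [0.5594, 0.0445, 0.2267]
orientation: [[-0.898, 0.44, -0.001], [0.44, 0.898, -0.0], [0.0, -0.001, -1.0]]
ft_force: [-0.5, 0.9, -0.5]
grip_width: 0.0857
grip_force: 0.0
```

Run:
```python
from h import *
np.set_printoptions(precision=4,suppress=True)
p=camera_params("wrist");im=camera("wrist");s=manip.sense();print(s["tcp_pos"],s["orientation"])
cv2.imwrite("pics/w7.png",im)
print("exp",proj(p,(.56,.045,.124),1))
for b in blobs(im,(0,120,60),(7,255,255),(260,90,380,280),10): print("red",b[0],b[1],plane(p,b[0],.095,1),plane(p,b[0],.125,1))
b=max(blobs(im,(12,70,80),(32,255,255),(270,140,370,250),30),key=lambda b:b[1][4])
print("brass",b[0],b[1])
cs,_=cv2.findContours(b[2],cv2.RETR_EXTERNAL,cv2.CHAIN_APPROX_NONE);e=cv2.fitEllipse(max(cs,key=len));print("ell",e,plane(p,e[0],.124,1))
h=cv2.convexHull(max(cs,key=len));fill=cv2.fillPoly(np.zeros_like(b[2]),[h],1);hole=fill-b[2]
M=cv2.moments(hole,True);c=(M["m10"]/M["m00"],M["m01"]/M["m00"]);print("hole",c,M["m00"],plane(p,c,.124,1))
g=cv2.cvtColor(im[140:260,260:380],cv2.COLOR_BGR2BGRA)[:,:,:3]
cv2.imwrite("pics/w7c.png",cv2.resize(g,(600,600),interpolation=cv2.INTER_CUBIC))
```

```text
[0.5595 0.0443 0.2269] [[-0.8978  0.4405 -0.0004]
 [ 0.4405  0.8978 -0.0002]
 [ 0.0003 -0.0004 -1.    ]]
exp [319.3613 189.0706]
red [319.9829 129.0371] [314 116  13  27 350] [0.5128 0.0688 0.095 ] [0.5101 0.0701 0.125 ]
red [320.0476 155.415 ] [313 151  15  10 147] [0.5367 0.0572 0.095 ] [0.5316 0.0596 0.125 ]
red [319.7076 231.5848] [314 221  13  23 277] [0.6111 0.0204 0.095 ] [0.5987 0.0264 0.125 ]
brass [338.0502 191.9261] [314 163  36  57 677]
ell ((321.7916259765625, 191.82142639160156), (48.20092010498047, 54.233829498291016), 49.55265426635742) [0.5634 0.0459 0.124 ]
hole (327.0930599369085, 195.04889589905363) 634.0 [0.5684 0.0489 0.124 ]
```

View pics/w7c.png

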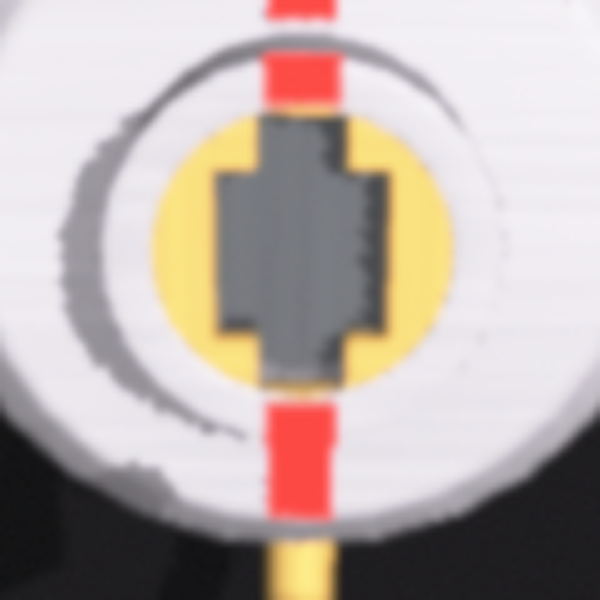

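The close-up shows the plate's cross-shaped hole centred at full-image (320.5,190.3), with its slots and red marks exactly vertical, so tool x lies along the slots. The neck is at about (0.561,0.0455), angle -26.1°. Now to the cap.

{"fn": "step_arm", "kwargs": {
  "rows": [
    [[0.177, 0.252, 0], [0, 0, -63], 1],
    [[0.177, 0.252, 0], [0, 0, -63], 1],
    [[0.177, 0.252, 0], [0, 0, -63], 1],
    [[0.177, 0.252, 0], [0, 0, -63], 1],
    [[0.177, 0.252, 0], [0, 0, -63], 1],
    [[0.177, 0.252, 0], [0, 0, -63], 1],
    [[0.177, 0.252, 0], [0, 0, -63], 1],
    [[0.177, 0.252, 0], [0, 0, -63], 1],
    [[0.177, 0.252, 0], [0, 0, -63], 1],
    [[0.177, 0.252, 0], [0, 0, -63], 1]
  ]
}}

```text
t: 11.42
tcp_pos: [0.5112, 0.3499, 0.2268]
orientation: [[-0.798, -0.603, -0.0], [-0.603, 0.798, -0.0], [0.001, -0.0, -1.0]]
ft_force: [0.4, -0.4, 0.6]
grip_width: 0.0856
grip_force: 0.0
```

{"fn": "step_arm", "kwargs": {
  "rows": [
    [[0, 0, 0], [0, 0, 0], 1],
    [[0, 0, 0], [0, 0, 0], 1],
    [[0, 0, 0], [0, 0, 0], 1],
    [[0, 0, 0], [0, 0, 0], 1]
  ]
}}

```text
t: 11.75
tcp_pos: [0.5117, 0.3488, 0.2272]
orientation: [[-0.8, -0.599, 0.0], [-0.599, 0.8, 0.0], [-0.0, -0.0, -1.0]]
ft_force: [-0.2, 0.3, -0.2]
grip_width: 0.0854
grip_force: 0.0
```

Run:
```python
from h import *
np.set_printoptions(precision=4,suppress=True)
p=camera_params("wrist");im=camera("wrist");s=manip.sense();R=s["orientation"];print(s["tcp_pos"],R,s["joints"])
cv2.imwrite("pics/w8.png",im)
c=im[130:330,220:420].copy();c=cv2.resize(c,(600,600),interpolation=cv2.INTER_CUBIC);cv2.imwrite("pics/w8c.png",c)
roi=(230,120,410,320)
for b in blobs(im,(8,50,110),(28,255,255),roi,30):
    print("wood",b[0],b[1])
r=blobs(im,(0,120,60),(7,255,255),roi,20)
for b in r: print("red",b[0],b[1],np.percentile(im[b[2]>0],[5,50,95],axis=0))
print("flange exp",proj(p,(.5115,.3485,.030),1),"paddle top",proj(p,(.5115,.3485,.074),1))
```

```text
[0.5116 0.349  0.2272] [[-0.8001 -0.5998  0.0002]
 [-0.5998  0.8001  0.0001]
 [-0.0002 -0.     -1.    ]] [ 29.3337   2.4433  97.0799  -0.0003  80.4661 -97.5251]
wood [315.7754 157.5905] [ 281  126   77   75 1055]
wood [397.2389 309.8669] [386 294  21  26 293]
red [319.2545 166.7639] [ 294  140   52   62 2173] [[ 62.   67.  240. ]
 [101.  108.  255. ]
 [109.4 123.  255. ]]
flange exp [319.4746 166.3996] paddle top [319.5439 175.294 ]
```

View pics/w8c.png

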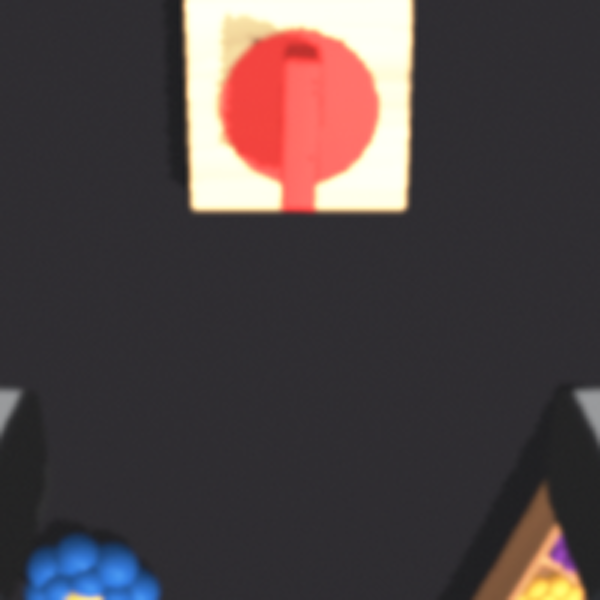

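The close-up shows the flange centred at full-image (320,166), within 1 px of the predicted spot, and the paddle is vertical to within about 2°. I'll descend and grip.

{"fn": "step_arm", "kwargs": {
  "rows": [
    [[0, 0.0005, 0.035], [0, 0, 1.5], 0.6],
    [[0, 0.0005, 0.07], [0, 0, 1.5], 0.2],
    [[0, 0.0005, 0.11], [0, 0, 1.5], 0.2],
    [[0, 0.0005, 0.15], [0, 0, 1.5], 0.2],
    [[0, 0.0005, 0.18], [0, 0, 1.5], 0.2],
    [[0, 0.0005, 0.2], [0, 0, 1.5], 0.2],
    [[0, 0.0005, 0.212], [0, 0, 1.5], 0.2],
    [[0, 0.0005, 0.217], [0, 0, 1.5], 0.2],
    [[0, 0.0005, 0.217], [0, 0, 1.5], 0.2],
    [[0, 0.0005, 0.217], [0, 0, 1.5], 0.2]
  ],
  "squeeze": 40
}}

```text
t: 12.63
tcp_pos: [0.5122, 0.3507, 0.0117]
orientation: [[-0.815, -0.58, 0.002], [-0.58, 0.815, 0.001], [-0.002, -0.0, -1.0]]
ft_force: [0.2, 0.1, -0.3]
grip_width: 0.0512
grip_force: 0.0
```

{"fn": "step_arm", "kwargs": {
  "rows": [
    [[0, 0, 0], [0, 0, 0], -0.4],
    [[0, 0, 0], [0, 0, 0], -1],
    [[0, 0, 0], [0, 0, 0], -1],
    [[0, 0, 0], [0, 0, 0], -1],
    [[0, 0, 0], [0, 0, 0], -1],
    [[0, 0, 0], [0, 0, 0], -1],
    [[0, 0, 0], [0, 0, 0], -1]
  ],
  "squeeze": 90
}}

```text
t: 13.22
tcp_pos: [0.5121, 0.3508, 0.0119]
orientation: [[-0.814, -0.58, 0.002], [-0.58, 0.814, 0.001], [-0.003, -0.0, -1.0]]
ft_force: [-0.7, -1.2, 5.3]
grip_width: 0.0129
grip_force: 88.6
```

{"fn": "step_arm", "kwargs": {
  "rows": [
    [[0, 0, -0.01], [0, 0, 0], -1],
    [[0, 0, -0.03], [0, 0, 0], -1],
    [[0, 0, -0.06], [0, 0, 0], -1],
    [[0, 0, -0.1], [0, 0, 0], -1],
    [[0, 0, -0.14], [0, 0, 0], -1],
    [[0.01, -0.02, -0.16], [0, 0, 5], -1],
    [[0.023, -0.046, -0.16], [0, 0, 11], -1],
    [[0.037, -0.076, -0.16], [0, 0, 18], -1],
    [[0.052, -0.106, -0.16], [0, 0, 24], -1],
    [[0.067, -0.136, -0.16], [0, 0, 30], -1]
  ]
}}

```text
t: 14.05
tcp_pos: [0.5347, 0.1991, 0.17]
orientation: [[-0.996, -0.091, -0.001], [-0.091, 0.996, -0.0], [0.001, -0.0, -1.0]]
ft_force: [0.6, 0.3, -1.6]
grip_width: 0.0125
grip_force: 87.7
```

Run:
```python
from h import *
np.set_printoptions(precision=4,suppress=True)
s=manip.sense();R=s["orientation"];d=np.array([.5613,.0455,.172])-s["tcp_pos"]
print(s["t"],s["tcp_pos"],s["ft_force"],s["grip_width"],"shift",R.T@d,"turn",np.degrees(np.arctan2(R[1,1],R[0,1]))-63.9)
```

```text
14.05 [0.5347 0.1991 0.17  ] [ 0.575   0.2869 -1.6085] 0.012546019301790943 shift [-0.0125 -0.1554 -0.0019] turn 31.32178696211154
```

{"fn": "step_arm", "kwargs": {
  "rows": [
    [[-0.003, -0.03, 0], [0, 0, 6], -1],
    [[-0.005, -0.06, 0], [0, 0, 12], -1],
    [[-0.008, -0.09, 0], [0, 0, 18], -1],
    [[-0.01, -0.115, 0], [0, 0, 24], -1],
    [[-0.012, -0.135, 0], [0, 0, 29], -1],
    [[-0.0125, -0.15, 0], [0, 0, 31.5], -1],
    [[-0.0125, -0.155, 0], [0, 0, 31.5], -1],
    [[-0.0125, -0.155, 0], [0, 0, 31.5], -1],
    [[-0.0125, -0.155, 0], [0, 0, 31.5], -1],
    [[-0.0125, -0.155, 0], [0, 0, 31.5], -1]
  ]
}}

```text
t: 14.88
tcp_pos: [0.5623, 0.0483, 0.17]
orientation: [[-0.899, 0.437, -0.0], [0.437, 0.899, 0.0], [0.001, 0.0, -1.0]]
ft_force: [-0.7, 0.2, -1.1]
grip_width: 0.013
grip_force: 87.8
```

Run:
```python
from h import *
np.set_printoptions(precision=4,suppress=True)
s=manip.sense();R=s["orientation"];T=s["tcp_pos"]
print(s["t"],T,s["ft_force"],s["grip_width"],"shift",R.T@(np.array([.5613,.0455,.172])-T),"yaw",np.degrees(np.arctan2(R[1,1],R[0,1])))
# flange silhouette centre in scene/side/wrist vs expectation: flange top at TCP z +.018
for n in("scene","side","wrist"):
    p=camera_params(n);im=camera(n);f=n=="wrist";cv2.imwrite(f"pics/i_{n}.png",im)
    u=proj(p,(*T[:2],T[2]+.018),f);x,y=map(int,u)
    for b in blobs(im,(0,120,60),(7,255,255),(max(0,x-60),max(0,y-60),x+60,y+60),40): print(n,"exp flange",u,"red",b[0],b[1])
a=[cv2.resize(cv2.imread("pics/i_wrist.png")[110:310,220:420],(400,400)),cv2.resize(cv2.imread("pics/i_side.png")[160:260,250:350],(400,400),interpolation=cv2.INTER_CUBIC)]
cv2.imwrite("pics/i.png",np.hstack(a))
```

```text
14.8833 [0.5623 0.0483 0.17  ] [-0.7151  0.2444 -1.1398] 0.012973639296113766 shift [-0.0004 -0.0029 -0.002 ] yaw 64.06375624748915
scene exp flange [346.9339 204.87  ] red [347.6169 206.682 ] [338 196  25  19 261]
side exp flange [296.5991 195.4272] red [298.2012 196.2793] [283 180  30  29 512]
side exp flange [296.5991 195.4272] red [315.5 231. ] [311 227  10   9  48]
wrist exp flange [318.1355 250.5643] red [318.9658 241.3497] [ 262  190  116  120 8414]
```

View pics/i.png

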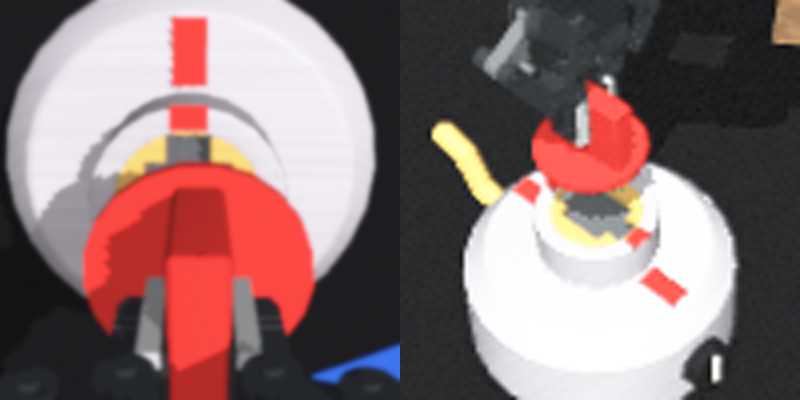

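The wrist view shows the cap held level, its flange centred at about 319.5 px and the slot ahead in line with it; the side view shows it over the mouth. A small y correction is needed, so I'll check the cap's x offset in the grip numerically.

Run:
```python
from h import *
np.set_printoptions(precision=4,suppress=True)
p=camera_params("wrist");s=manip.sense();R,T=s["orientation"],s["tcp_pos"]
im=cv2.imread("pics/i_wrist.png")
b=max(blobs(im,(0,120,60),(7,255,255),(250,188,390,330),200),key=lambda b:b[1][4])[2]
ys,xs=np.nonzero(b)
# upper arc of the flange, fitted against points on plane
pts=[]
for x in range(270,371,4):
    c=ys[xs==x]
    if len(c): pts.append((x,c.min()))
pts=[q for q in pts if q[1]<235]
for h in(.014,.018,.022):
    P=np.array([R.T@(plane(p,q,T[2]+h,1)-T) for q in pts])[:,:2]
    A=np.c_[2*P,np.ones(len(P))];s_=np.linalg.lstsq(A,(P**2).sum(1),rcond=None)[0]
    print(h,"centre",s_[:2],"r",np.sqrt(s_[2]+s_[:2]@s_[:2]),len(P))
```

```text
0.014 centre [0.0016 0.0001] r 0.03231414309903696 26
0.018 centre [0.0036 0.0001] r 0.031500538779196584 26
0.022 centre [0.0057 0.0001] r 0.0306869344593563 26
```

{"fn": "step_arm", "kwargs": {
  "rows": [
    [[-0.002, -0.003, 0], [0, 0, 0], -1],
    [[-0.002, -0.003, 0.01], [0, 0, 0], -1],
    [[-0.002, -0.003, 0.02], [0, 0, 0], -1],
    [[-0.002, -0.003, 0.028], [0, 0, 0], -1],
    [[-0.002, -0.003, 0.032], [0, 0, 0], -1],
    [[-0.002, -0.003, 0.035], [0, 0, 0], -1],
    [[-0.002, -0.003, 0.035], [0, 0, 0], -1]
  ]
}}

```text
t: 15.62
tcp_pos: [0.5623, 0.0438, 0.1337]
orientation: [[-0.899, 0.439, -0.002], [0.439, 0.899, 0.0], [0.002, -0.001, -1.0]]
ft_force: [-0.4, -0.6, -2.3]
grip_width: 0.013
grip_force: 87.8
```

{"fn": "step_arm", "kwargs": {
  "rows": [
    [[0, 0, 0.002], [0, 0, 0], -1],
    [[0, 0, 0.004], [0, 0, 0], -1],
    [[0, 0, 0.006], [0, 0, 0], -1],
    [[0, 0, 0.008], [0, 0, 0], -1],
    [[0, 0, 0.008], [0, 0, 0], -1]
  ]
}}

```text
t: 16.03
tcp_pos: [0.5628, 0.0438, 0.1267]
orientation: [[-0.899, 0.439, -0.001], [0.439, 0.899, 0.0], [0.001, -0.0, -1.0]]
ft_force: [-0.8, 0.6, -1.5]
grip_width: 0.0131
grip_force: 87.8
```

No contact yet, and the stub tip should already be below the plate. Continuing down.

{"fn": "step_arm", "kwargs": {
  "rows": [
    [[0, 0, 0.0015], [0, 0, 0], -1],
    [[0, 0, 0.003], [0, 0, 0], -1],
    [[0, 0, 0.0045], [0, 0, 0], -1],
    [[0, 0, 0.006], [0, 0, 0], -1],
    [[0, 0, 0.006], [0, 0, 0], -1]
  ]
}}

```text
t: 16.45
tcp_pos: [0.5628, 0.0438, 0.1207]
orientation: [[-0.899, 0.439, -0.001], [0.439, 0.899, 0.0], [0.001, -0.0, -1.0]]
ft_force: [-0.2, -0.6, -2.0]
grip_width: 0.0129
grip_force: 87.8
```

{"fn": "step_arm", "kwargs": {
  "rows": [
    [[0, 0, 0.0015], [0, 0, 0], -1],
    [[0, 0, 0.003], [0, 0, 0], -1],
    [[0, 0, 0.004], [0, 0, 0], -1],
    [[0, 0, 0.004], [0, 0, 0], -1]
  ]
}}

```text
t: 16.78
tcp_pos: [0.5633, 0.0438, 0.1175]
orientation: [[-0.899, 0.439, 0.0], [0.439, 0.899, -0.0], [-0.0, 0.0, -1.0]]
ft_force: [-1.5, 0.2, 1.4]
grip_width: 0.0128
grip_force: 88.2
```

{"fn": "step_arm", "kwargs": {
  "rows": [
    [[0, 0, 0.001], [0, 0, 0], -1],
    [[0, 0, 0.002], [0, 0, 0], -1],
    [[0, 0, 0.003], [0, 0, 0], -1],
    [[0, 0, 0.004], [0, 0, 0], -1],
    [[0, 0, 0.004], [0, 0, 0], -1]
  ]
}}

```text
t: 17.2
tcp_pos: [0.5633, 0.0438, 0.1133]
orientation: [[-0.899, 0.439, 0.001], [0.439, 0.899, -0.0], [-0.0, 0.0, -1.0]]
ft_force: [-0.9, -0.0, 4.1]
grip_width: 0.013
grip_force: 88.6
```

{"fn": "step_arm", "kwargs": {
  "rows": [
    [[0, 0, 0.001], [0, 0, 0], -1],
    [[0, 0, 0.002], [0, 0, 0], -1],
    [[0, 0, 0.003], [0, 0, 0], -1],
    [[0, 0, 0.003], [0, 0, 0], -1]
  ]
}}

```text
t: 17.53
tcp_pos: [0.5633, 0.0438, 0.1129]
orientation: [[-0.899, 0.439, 0.0], [0.439, 0.899, -0.0], [-0.0, -0.0, -1.0]]
ft_force: [-8.9, -0.1, 15.8]
grip_width: 0.0128
grip_force: 90.5
```

The flange is seated: z stopped at 0.113 and force rose to 16 N. Now turn clockwise (positive about tool z) while keeping the push.

{"fn": "step_arm", "kwargs": {
  "rows": [
    [[0.0002, 0, 0], [0, 0, 5], -1],
    [[0.0004, -0.0001, 0], [0, 0, 10], -1],
    [[0.0006, -0.0001, 0], [0, 0, 15], -1],
    [[0.0007, -0.0002, 0], [0, 0, 20], -1],
    [[0.0009, -0.0003, 0], [0, 0, 25], -1],
    [[0.001, -0.0004, 0], [0, 0, 30], -1],
    [[0.0011, -0.0005, 0], [0, 0, 35], -1],
    [[0.0012, -0.0006, 0], [0, 0, 40], -1],
    [[0.0013, -0.0007, 0], [0, 0, 45], -1],
    [[0.0013, -0.0007, 0], [0, 0, 45], -1]
  ],
  "squeeze": 110
}}

```text
t: 18.37
tcp_pos: [0.5626, 0.0418, 0.113]
orientation: [[-0.323, 0.946, 0.002], [0.946, 0.323, -0.004], [-0.005, 0.0, -1.0]]
ft_force: [-5.8, -6.0, 13.4]
grip_width: 0.0125
grip_force: 107.7
```

Run:
```python
from h import *
np.set_printoptions(precision=4,suppress=True)
s=manip.sense();R=s["orientation"];print(s["tcp_pos"],s["ft_force"],s["ft_torque"],s["grip_width"],np.degrees(np.arctan2(R[1,1],R[0,1])))
```

```text
[0.5626 0.0418 0.113 ] [-5.7612 -5.9725 13.4458] [-1.0346  1.1109  0.0348] 0.012500356535979645 18.844135665602444
```

{"fn": "step_arm", "kwargs": {
  "rows": [
    [[-0.0002, -0.0006, 0], [0, 0, 5], -1],
    [[-0.0004, -0.0012, 0], [0, 0, 10], -1],
    [[-0.0006, -0.0016, 0], [0, 0, 15], -1],
    [[-0.0008, -0.002, 0], [0, 0, 20], -1],
    [[-0.0009, -0.0021, 0], [0, 0, 25], -1],
    [[-0.0009, -0.0021, 0], [0, 0, 30], -1],
    [[-0.0009, -0.0021, 0], [0, 0, 35], -1],
    [[-0.0009, -0.0021, 0], [0, 0, 40], -1],
    [[-0.0009, -0.0021, 0], [0, 0, 44], -1],
    [[-0.0009, -0.0021, 0], [0, 0, 44], -1]
  ]
}}

```text
t: 19.2
tcp_pos: [0.5593, 0.0416, 0.113]
orientation: [[0.424, 0.906, -0.002], [0.906, -0.424, -0.002], [-0.003, -0.001, -1.0]]
ft_force: [-11.3, -2.0, 17.3]
grip_width: 0.0125
grip_force: 108.4
```

Run:
```python
from h import *
np.set_printoptions(precision=4,suppress=True)
s=manip.sense();R=s["orientation"];print(s["tcp_pos"],s["ft_force"],s["ft_torque"],s["grip_width"],np.degrees(np.arctan2(R[1,1],R[0,1])))
```

```text
[0.5593 0.0416 0.113 ] [-11.3368  -2.0174  17.2989] [-0.4215  1.9173  0.0782] 0.012454293066665402 -25.096939516665028
```

{"fn": "step_arm", "kwargs": {
  "rows": [
    [[-0.0002, -0.0005, 0], [0, 0, 2], -1],
    [[-0.0004, -0.0009, 0], [0, 0, 4], -1],
    [[-0.0004, -0.0009, 0], [0, 0, 6], -1],
    [[-0.0004, -0.0009, 0], [0, 0, 8], -1],
    [[-0.0004, -0.0009, 0], [0, 0, 10], -1],
    [[-0.0004, -0.0009, 0], [0, 0, 10], -1],
    [[-0.0004, -0.0009, 0], [0, 0, 10], -1]
  ]
}}

```text
t: 19.78
tcp_pos: [0.5586, 0.0419, 0.1129]
orientation: [[0.573, 0.82, -0.001], [0.82, -0.573, -0.001], [-0.002, -0.0, -1.0]]
ft_force: [-10.4, -0.8, 16.4]
grip_width: 0.0123
grip_force: 108.3
```

```bash
cat > chk.py <<'E'
from h import *
np.set_printoptions(precision=4,suppress=True)
s=manip.sense();R,T=s["orientation"],s["tcp_pos"];print(s["t"],T,s["ft_force"],s["ft_torque"],s["grip_width"],np.degrees(np.arctan2(R[1,1],R[0,1])))
# paddle yaw from wrist image: red top-face long axis, seen at paddle-top height
p=camera_params("wrist");im=camera("wrist");cv2.imwrite("pics/f.png",im)
hsv=cv2.cvtColor(im,cv2.COLOR_BGR2HSV)
for y in range(180,300,8):
    x=np.nonzero(cv2.inRange(hsv[y:y+1],np.array([0,120,60]),np.array([7,255,255]))[0,240:400])[0]+240
    if len(x):
        v=hsv[y,x,2];print(y,x.min(),x.max(),"bright",x[v>240].min() if (v>240).any() else 0,x[v>240].max() if (v>240).any() else 0)
E
python3 chk.py
```

```text
19.7833 [0.5586 0.0419 0.1129] [-10.3937  -0.7815  16.4051] [-0.2431  1.7921  0.4404] 0.012349824941993957 -34.931377887696186
196 297 340 bright 301 335
204 283 399 bright 284 399
212 274 399 bright 274 399
220 268 399 bright 268 399
228 240 382 bright 240 382
236 240 383 bright 240 383
244 254 383 bright 254 383
252 256 375 bright 256 375
260 258 372 bright 258 332
268 269 369 bright 269 332
276 275 335 bright 304 332
284 303 334 bright 306 331
292 304 334 bright 319 331
```

{"fn": "step_arm", "kwargs": {
  "rows": [
    [[0, 0, 0], [0, 0, 1.5], -1],
    [[0, 0, 0], [0, 0, 3], -1],
    [[0, 0, 0], [0, 0, 3], -1],
    [[0, 0, 0], [0, 0, 3], -1]
  ]
}}

```text
t: 20.17
tcp_pos: [0.5585, 0.042, 0.1129]
orientation: [[0.613, 0.79, -0.001], [0.79, -0.613, -0.002], [-0.002, -0.0, -1.0]]
ft_force: [-10.6, -0.6, 16.3]
grip_width: 0.0125
grip_force: 108.9
```

```bash
python3 chk.py | head -2
python3 - <<'E'
from h import *
# lid / others still in place?
im=camera("scene");S=camera_params("scene")
print("dish",plane(S,max(blobs(im,(95,80,60),(115,255,255),(290,160,330,195),20),key=lambda b:b[1][4])[0],.02), [ (n,[np.round(b[0],1).tolist() for b in blobs(i,(95,80,60),(115,255,255),(290,160,330,195),20)]) for n,i in(("old",cv2.imread("pics/scene0.png")),("new",im))])
print([(b[0].round(1),b[1][4]) for b in blobs(im,(8,60,80),(28,255,255),(215,130,285,205),10)])
m=cv2.inRange(cv2.cvtColor(im,cv2.COLOR_BGR2HSV),np.array([0,0,170]),np.array([180,50,255]));m[:,:215]=0;m[:,285:]=0;m[:130]=0;m[205:]=0
M=cv2.moments(m,True);print("lid top",plane(S,(M["m10"]/M["m00"],M["m01"]/M["m00"]),.018))
E
```

```text
20.1667 [0.5585 0.042  0.1129] [-10.6047  -0.5812  16.3267] [-0.1507  1.8706  1.1537] 0.012509906483511583 -37.7943609507145
196 297 340 bright 301 335
dish [ 0.39529187 -0.13822428  0.02      ] [('old', [[310.1, 175.7]]), ('new', [[310.2, 175.7]])]
[(array([251.1, 178.3]), np.int32(1149)), (array([250.4, 169.4]), np.int32(62))]
lid top [ 0.45476321 -0.32529958  0.018     ]
```

The torque jumped to 1.15 N·m in the last 3°, so the latch is hard on its stop. Push and grip are held, the lid is on the mat and the dish hasn't moved.

```bash
python3 -c "
from workcell import *
print(hand_in())"
```

```text
the job is handed in; nothing more can be done
None
```

The job is handed in at about 20 s of the 61 s: the lid is knob up on the cork mat, and the cap is seated, turned to its stop and still gripped and pressed down. I viewed 12 pictures, over the limit of 10; the dish was confirmed unmoved, but I didn't re-measure the glue bottle and spool at the end.

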